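# Click the sampling pump's flow dial to step 5 and start it

### The arm

A 6-joint arm with a two-finger parallel gripper is mounted at the origin on a cart in front of the work surface, level with it; the furniture and walls round the work are solid. World frame = base frame: x ahead of the robot, y to its left, z up, the work surface at z = 0. Lengths are in m, angles in rad, forces in N, time in s.
With the tool pointing down it reaches from about 0.35 to 1 m from the base axis. Payload 7.1 kg.
Tool frame: the origin (TCP) lies on the centre line of the jaws, within the pads' length; the fingertips stand arm.tip_reach ahead of it and the grasp point (between the pads) lies 3 mm ahead of it (arm.tip_reach is the distance from the TCP to the fingertips, in m); z points along the fingers, x is the direction in which the jaws open and shut, and the axes are right-handed (so a half turn about z gives the same grasp; the last joint's range is limited). The gripper opens to 85 mm and grips with 20 to 120 N. Pads are 22 mm wide; open, the fingers measure 114 mm over their backs; the gripper's body (76 mm by 85 mm) begins 54 mm behind the grasp point. The pads swing forward as they close: fully open they stand 13 mm farther back than shut.
Start: joints at [-0.019, 0.423, 1.63, -0, 1.089, -0.019], TCP at [0.625, 0, 0.253] pointing down, gripper open.
Joint ranges: [-3, 3], [-0.9, 2.11], [0.09, 2.58], [-1.31, 4.45], [0.11, 2.69], [-2.54, 2.54]. Speed limits (rad/s): [2.39, 2.39, 3.01, 3.14, 3.14, 3.14].

### API

Orientations are given as a rotation vector (axis times angle).
In Python, from cell import arm, imaging, ticket gives the robot as it stands.
- The arm moves only by the shell command python3 -m jog 'ROWS' [OPENING]. ROWS is JSON, one flat list of numbers, 6 for each row, row after row: the shift along the tool's x, y, z in mm, then the turn, a rotation vector about the tool's x, y, z in rad. In form: [x, y, z, wx, wy, wz, x, y, z, wx, wy, wz, ...]. A call has 1 to 20 rows; each row is the pose to reach, as a shift and turn from the pose commanded when the call began, along the tool's axes at that moment; what a row does not reach only later rows make up. A row lasts 1/8 s, in which the tool goes at most 62.5 mm and 10.7 degrees, less where a joint would pass 70% of its speed; a pose out of reach is approached as far as the arm can. A call with a gripper value outside its range is refused whole. OPENING is the closure, from -1 (fully open) to 1 (shut), set as the call begins (- or left out, the last holds). The fingers move at their own pace and stop on an object; the grip force is fixed at half the most. Time passes only in rows, so rows that repeat a pose let the fingers close. It gives the time, the measured TCP pose, the force and the opening at its end, in the units of the state.
- arm.sense(): the state, without advancing time (a new reading comes with each control period).
- imaging.camera(name): name is "scene" or "side" or "wrist"; returns the picture (384x512x3 uint8, red, green, blue); there is no depth.
- imaging.calibration(name): a dict with "intrinsics" (3x3 intrinsics, pixels), "k1" (the pictures are not rectified: a ray, as slopes to the right and down, at radius r is drawn at 1 + k1 r^2 times it, then the intrinsics apply), "R" (3x3) and "t" (3): a world point X has camera coordinates R X + t; the wrist camera has in their place "T_tool_cam" (4x4, takes a point from camera to tool coordinates, whose origin is the TCP and whose axes are the tool frame's). Camera axes: x right, y down, z forward; pixel columns grow to the right and rows downward; lengths in m; the calibration is good to about 2 mm. A picture is of the moment at which its call begins: read the wrist's pose just before it. calibration takes no time and is no camera call.
- ticket.hand_in(): hands the job in, once; it reports no verdict.
The state is a dict: "time_s": time; "joint_pos": joint angles; "qd": joint speeds; "joint_efforts": joint torques, N m; "tool_pos": TCP position; "tcp_rot": TCP orientation; "contact_force": force on the tool from outside, world axes, zero at the start; "wrist_torque": the same for the moment, N m; "grip_width": finger opening in m.
Only numpy, scipy, OpenCV 4.12 (cv2) and the standard library are available. Lean on these libraries where they do the work, as an engineer would, in place of code of your own. Each camera call takes 0.05 s, during which the arm holds its last target. There are 200 camera calls.

### The job

Set the flow dial of the white sampling pump to step 5: push its pointer round clockwise with a fingertip, click by click (the red mark is 0, then the white marks count 1 to 6), without turning it past 5. Then press the green start button all the way down for a moment, let it come up, and take the hand away. Only push and press: do not grip the pointer, do not lift or shove the pump, and leave the things beside it alone.

Things in the scene. Friction and masses are not known exactly. Their poses are not given: they have to be found in the camera images.
- pump: white bench pump with a dark top panel, loose box 140 (x) x 180 (y) mm on four rubber feet, about 2.2 kg. Origin: centre of its underside, on the worktop. x points to its back (two brass hose barbs), y to its left, z up; the panel is 57 mm above the worktop. Dial axis at (-5, 25) mm, start button at (-36, -56) mm in its x, y
- dial_axis (a point): point on the panel (top face, 57 mm high) on the upright axis of the dial; fixed to the pump, axes as the pump's
- dial (a joint): flow dial angle in rad, growing clockwise from above. Click stops every 0.524 (30 deg): 0 = red mark, pointer along the pump's +y; step 3 = 1.571, along +x (back); step 5 = 2.618; step 6 = 3.142, along -y. A spring ball holds it at each stop and drops it into the next once about half way past; that takes 2 to 3 N near the pointer's end. Starts at step 0, 1 or 2
- pointer_tip (a point): outer end of the dial's pointer, top edge, 47 mm from the axis, 32 mm above the panel. The pointer is an upright radial fin, black with a white middle line, 10 mm thick, from the hub (radius 14.5 mm, 31 mm high) to radius 47 mm, underside 6 mm and top 32 mm above the panel. Below it lies a round skirt of radius 27 mm, 8 mm high
- pointer_push_face: black cheek of the pointer on its anticlockwise side (the side to push for clockwise turning); origin near the dial axis at panel height
- pointer_front_face: black cheek of the pointer on its clockwise side; origin near the dial axis at panel height. Squeezing both cheeks at once counts as gripping
- start_button (a joint): travel of the start button in m: 0 up, 0.006 fully down; springs back; fully down takes 4 N
- start_button_top (a point): centre of the top of the green round start button, 24 mm in diameter, standing proud of a round black housing, near the pump's right front corner; pressed straight down
- flow_meter: clear upright flow meter on a black foot 62 x 60 mm, 126 mm high, loose, to the left of the pump; origin at the centre of its underside, z up; a bystander
- vial: brown glass vial with a blue cap, 24 mm in diameter, 62 mm high, loose, standing to the right of the pump; origin at the centre of its underside, z up; a bystander
- cassette: round white filter cassette with a blue line, 54 mm in diameter, 27 mm high, loose, to the right of the pump; origin at the centre of its underside; a bystander
There are look-alikes about, which are no part of the job. Of the things that look like the pump, the larger one is meant.

How it is judged:
By the outcome, as a careful person would: the job done as asked, in the order asked, and still so for the second after the job is handed in, with the robot touching nothing.
It also fails if it takes over 58 s, if anything falls off the work surface, if the arm or the gripper's body presses on something with over 40 N, if the wrist force passes 120 N, or if a joint passes its speed limit or range.

## Working session

There is one attempt and no reset: what is moved stays moved. The work goes in short steps, Python scripts to look and compute and a shell command to move; the robot and the scene stay as the last step left them, time stands still between calls to the robot, and variables do not carry over. Pictures are saved under pics/ and viewed, on a budget of 10 in all, crops included, one or two more only if the job needs it, and the job is handed in when it is done.

```bash
mkdir -p pics
cat > h.py <<'E'
import numpy as np, cv2
from cell import arm, imaging, ticket
def ray(name,u,v,s=None):
    c=imaging.calibration(name);K=np.array(c["intrinsics"]);k=c["k1"]
    d=np.array([(u-K[0,2])/K[0,0],(v-K[1,2])/K[1,1]]);p=d.copy()
    for _ in range(30): p=d/(1+k*(p@p))
    r=np.array([p[0],p[1],1])
    if name=="wrist":
        T=np.array(c["T_tool_cam"]);s=s or arm.sense()
        R=cv2.Rodrigues(np.array(s["tcp_rot"],float))[0]
        return np.array(s["tool_pos"])+R@T[:3,3],R@T[:3,:3]@r
    R=np.array(c["R"]);return -R.T@np.array(c["t"]),R.T@r
def at(name,u,v,z,s=None):
    o,d=ray(name,u,v,s);return o+d*(z-o[2])/d[2]
def proj(name,X,s=None):
    c=imaging.calibration(name);K=np.array(c["intrinsics"])
    if name=="wrist":
        T=np.array(c["T_tool_cam"]);s=s or arm.sense();R=cv2.Rodrigues(np.array(s["tcp_rot"],float))[0]
        p=T[:3,:3].T@(R.T@(np.array(X)-s["tool_pos"])-T[:3,3])
    else: p=np.array(c["R"])@X+np.array(c["t"])
    p=p[:2]/p[2];p=p*(1+c["k1"]*(p@p));return K[:2,:2]@p+K[:2,2]
E
python3 - <<'E'
from h import *
s=arm.sense();print({k:np.round(v,3) for k,v in s.items()},arm.tip_reach)
a=imaging.camera("scene");b=imaging.camera("wrist")
for n,i in(("scene",a),("wrist",b)):
    cv2.imwrite(f"pics/{n}0.png",cv2.resize(i[:,:,::-1],(800,600),interpolation=cv2.INTER_CUBIC))
print(imaging.calibration("wrist"))
E
```

```text
{'time_s': np.float64(0.0), 'joint_pos': array([-0.019,  0.424,  1.631, -0.   ,  1.089, -0.019]), 'qd': array([ 0.   ,  0.001, -0.   ,  0.   , -0.001,  0.001]), 'joint_efforts': array([ 1.0000e-03, -5.5738e+01, -2.8174e+01,  0.0000e+00,  7.0000e-03,
        0.0000e+00]), 'tool_pos': array([0.624, 0.   , 0.253]), 'tcp_rot': array([-3.142e+00, -0.000e+00,  3.000e-03]), 'contact_force': array([-0.466, -0.419,  0.282]), 'wrist_torque': array([-0.032,  0.019,  0.023]), 'grip_width': np.float64(0.085)} 0.022
{'intrinsics': array([[272.61401344,   0.        , 256.36006443],
       [  0.        , 272.61401344, 195.26303259],
       [  0.        ,   0.        ,   1.        ]]), 'k1': -0.03589149617242587, 'T_tool_cam': array([[ 9.99999542e-01,  8.40792159e-04,  4.56532519e-04,
        -4.71345438e-04],
       [-9.39058048e-04,  9.53883613e-01,  3.00175234e-01,
        -7.64031251e-02],
       [-1.83093906e-04, -3.00175525e-01,  9.53883966e-01,
        -1.20073989e-01],
       [ 0.00000000e+00,  0.00000000e+00,  0.00000000e+00,
         1.00000000e+00]])}
```

View pics/scene0.png

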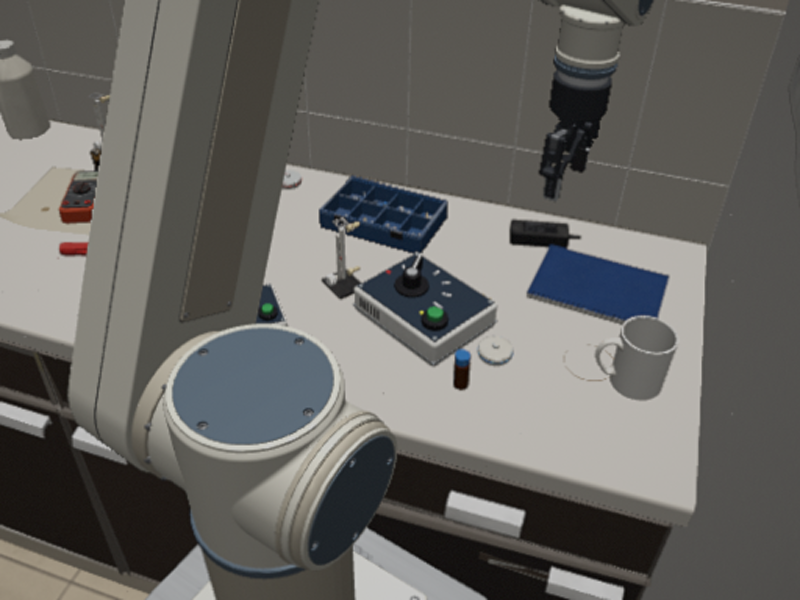

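View pics/wrist0.png

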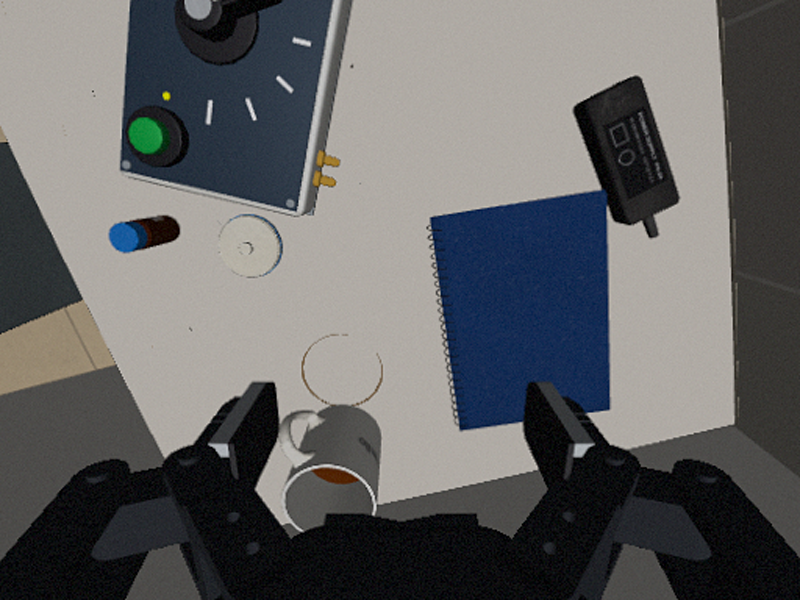

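The scene shows two candidates for the pump: the white box with the dark panel at about (425,305), and a smaller dark-panelled one half hidden behind the arm at (268,310). The larger, with barbs, vial and cassette to its right, is the one meant. In the wrist view its button is at (147,134), the hub at about (200,8), and the vial and cassette are at (145,235) and (250,245). I'll move over it and look from closer.

```bash
python3 - <<'E'
from h import *
for n,u,v,z in(("cornerFR",122,172,.057),("cornerBR",305,214,.057),("btn",147,134,.065),("hub",200,8,.088),("cass",248,246,.027),("vialcap",128,236,.062)):
    print(n,at("wrist",u*.64,v*.64,z).round(3))
for n,u,v,z in(("btn",435,312,.065),("hub",413,272,.088),("other btn",267,309,.05)):
    print("scene",n,at("scene",u*.64,v*.64,z).round(3))
E
python3 -m jog '[-40,-60,0,0,0,0,-100,-120,0,0,0,0,-150,-150,0,0,0,0,-150,-150,0,0,0,0]' 1
```

```text
cornerFR [0.423 0.077 0.057]
cornerBR [0.554 0.047 0.057]
btn [0.45  0.102 0.065]
hub [0.506 0.17  0.088]
cass [0.499 0.018 0.027]
vialcap [0.422 0.032 0.062]
scene btn [0.468 0.108 0.065]
scene hub [0.505 0.171 0.088]
scene other btn [0.346 0.328 0.05 ]
time_s: 0.6
tool_pos: [0.472, 0.1513, 0.2529]
tcp_rot: [3.141, 0.003, -0.003]
contact_force: [0.8, 0.5, 0.6]
grip_width: 0.0122
```

Run:
```python
from h import *
s=arm.sense();b=imaging.camera("wrist")
print(s["tool_pos"],s["tcp_rot"])
cv2.imwrite("pics/w1.png",cv2.resize(b[:,:,::-1],(800,600),interpolation=cv2.INTER_CUBIC))
```

```text
[0.47197813 0.15128078 0.25285081] [ 3.14131040e+00  2.97719179e-03 -3.14290040e-03]
```

View pics/w1.png

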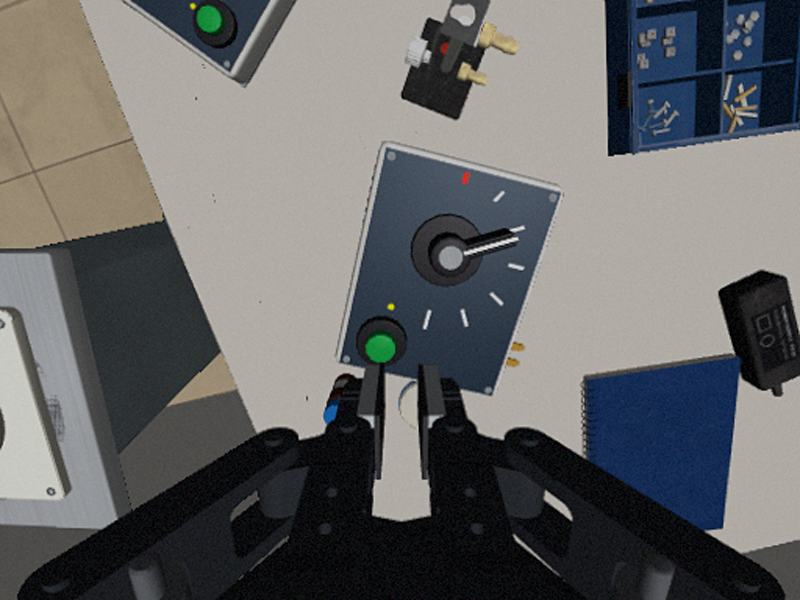

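The wrist view shows the whole pump: panel corners near (388,143), (562,190), (490,395) and (337,360), red mark (466,178), white marks round to (427,320), hub (451,257), pointer end about (517,240), button (380,348). The smaller look-alike is at top left (215,20). I'll fit the pump pose next.

Run:
```python
from h import *
from scipy.optimize import least_squares
s=arm.sense()
W=lambda u,v,z: at("wrist",u*.64,v*.64,z,s)
obs=[((70,90,57),(386,143)),((-70,90,57),None)]
# pump: x back,y left. corners: FL(-70,90) BL(70,90) BR(70,-90) FR(-70,-90)
P=[((-70,90),57,(386,143)),((70,90),57,(562,189)),((70,-90),57,(491,395)),((-70,-90),57,(337,360)),((-5,25),88,(451,257))]
def f(p,full=False):
    c,si=np.cos(p[2]),np.sin(p[2]);r=[]
    for (x,y),z,px in P:
        w=W(*px,z/1000)[:2];r+=[p[0]+c*x/1e3-si*y/1e3-w[0],p[1]+si*x/1e3+c*y/1e3-w[1]]
    return np.array(r)*1e3
q=least_squares(f,[.48,.15,0]);p=q.x;print(p.round(4),f(p).round(1))
c,si=np.cos(p[2]),np.sin(p[2]);R=np.array([[c,-si],[si,c]])
ax=p[:2]+R@[-.005,.025];bt=p[:2]+R@[-.036,-.056];print("axis",ax,"btn",bt)
for z in (.06,.065,.07,.075):print(z,W(380,348,z).round(4))
t=W(517,240,.089)[:2];d=R.T@(t-ax);print("ptr",d,np.hypot(*d),np.degrees(np.arctan2(d[0],d[1])))
for m in[(466,178),(499,196),(518,229),(516,267),(497,299),(464,318),(427,320)]:
    d=R.T@(W(*m,.057)[:2]-ax);print(m,np.hypot(*d).round(4),np.degrees(np.arctan2(d[0],d[1])).round(1))
print(W(470,60,0),"meter approx")
print(W(410,405,.027),W(333,412,.062), s["grip_width"])
```

```text
[ 0.5021  0.149  -0.2399] [-3.5  5.5  5.9  2.6  3.4 -5.7 -5.4 -3.9 -0.5  1.4]
axis [0.50316945 0.17450006] btn [0.45380847 0.10318741]
0.06 [0.4533 0.0941 0.06  ]
0.065 [0.4535 0.0963 0.065 ]
0.07 [0.4538 0.0984 0.07  ]
0.075 [0.4541 0.1006 0.075 ]
ptr [0.04032185 0.02069786] 0.04532386616323118 62.827835223130684
(466, 178) 0.0513 0.6
(499, 196) 0.0527 31.1
(518, 229) 0.0546 61.6
(516, 267) 0.0557 91.7
(497, 299) 0.0574 120.7
(464, 318) 0.0582 150.1
(427, 320) 0.0591 178.8
[0.52332046 0.31311574 0.        ] meter approx
[0.47842232 0.02321082 0.027     ] [0.41346302 0.03694494 0.062     ] 0.004176055488102656
```

```bash
cat >> h.py <<'E'
AX=np.array([.503,.172]);YAW=-.24
def tgt(phi,d,r=.044,z=.092):
    f=np.radians(phi);er=np.array([np.sin(f),np.cos(f)]);et=np.array([np.cos(f),-np.sin(f)])
    c,s=np.cos(YAW),np.sin(YAW);R=np.array([[c,-s],[s,c]])
    xy=AX+R@(r*er-d*et);e=R@er;a=np.arctan2(e[1],e[0])
    Rt=np.array([[np.cos(a),np.sin(a),0],[np.sin(a),-np.cos(a),0],[0,0,-1]]) # columns x,y,z
    return np.array([*xy,z]),Rt
def row(P,Rt,s=None):
    s=s or arm.sense();R=cv2.Rodrigues(np.array(s["tcp_rot"],float))[0]
    return np.r_[(R.T@(P-s["tool_pos"])*1e3).round(1),cv2.Rodrigues(R.T@Rt)[0].ravel().round(3)]
E
python3 - <<'E'
from h import *
from scipy.optimize import least_squares
s=arm.sense()
M=[at("wrist",u*.64,v*.64,.057,s)[:2] for u,v in[(466,178),(499,196),(518,229),(516,267),(497,299),(464,318),(427,320)]]
def f(p):
    r=[]
    for i,m in enumerate(M):
        a=np.pi/2+p[3]-i*np.pi/6; r+=list(m-p[:2]-p[2]*np.array([np.cos(a),np.sin(a)]))
    return np.array(r)*1e3
q=least_squares(f,[.5,.17,.055,-.24],x_scale=[.01,.01,.01,.1]);print(q.x,f(q.x).round(1))
print("hub",at("wrist",451*.64,257*.64,.088,s),"skirt",at("wrist",447*.64,249*.64,.065,s))
P,R=tgt(60,.026);print(P,row(P+[0,0,.06],R,s),row(P,R,s))
E
```

```text
[ 0.50315194  0.17126656  0.05517046 -0.22069214] [ 0.7 -0.9 -0.2  0.   0.2  0.5 -0.1  0.5  0.5  0.4 -0.3  0.  -0.7 -0.6]
hub [0.50365032 0.17308923 0.088     ] skirt [0.50321282 0.17450942 0.065     ]
[0.53796728 0.20927317 0.092     ] [ 6.800e+01 -5.710e+01  1.005e+02 -1.000e-03  3.000e-03 -2.820e-01] [ 6.820e+01 -5.710e+01  1.605e+02 -1.000e-03  3.000e-03 -2.820e-01]
```

```bash
python3 -m jog '[35,-40,30,0,0,-0.14,68,-57,70,0,0,-0.28,68,-57,110,0,0,-0.28,68,-57,120,0,0,-0.28,68,-57,120,0,0,-0.28]' 1
python3 - <<'E'
from h import *
s=arm.sense();b=imaging.camera("wrist");a=imaging.camera("side")
print(s["tool_pos"],s["tcp_rot"],s["time_s"])
cv2.imwrite("pics/w2.png",cv2.resize(b[:,:,::-1],(800,600),interpolation=cv2.INTER_CUBIC))
print(proj("side",[.503,.172,.088]))
cv2.imwrite("pics/s2.png",cv2.resize(a[:,:,::-1],(800,600),interpolation=cv2.INTER_CUBIC))
E
```

```text
time_s: 1.27
tool_pos: [0.5428, 0.2066, 0.1331]
tcp_rot: [3.111, 0.438, -0.002]
contact_force: [-0.5, 0.0, 0.8]
grip_width: -0.0004
[0.54275979 0.20659427 0.13312139] [ 3.11065362e+00  4.37596494e-01 -2.08215070e-03] 1.275
[228.85098695 198.2542086 ]
```

View pics/w2.png

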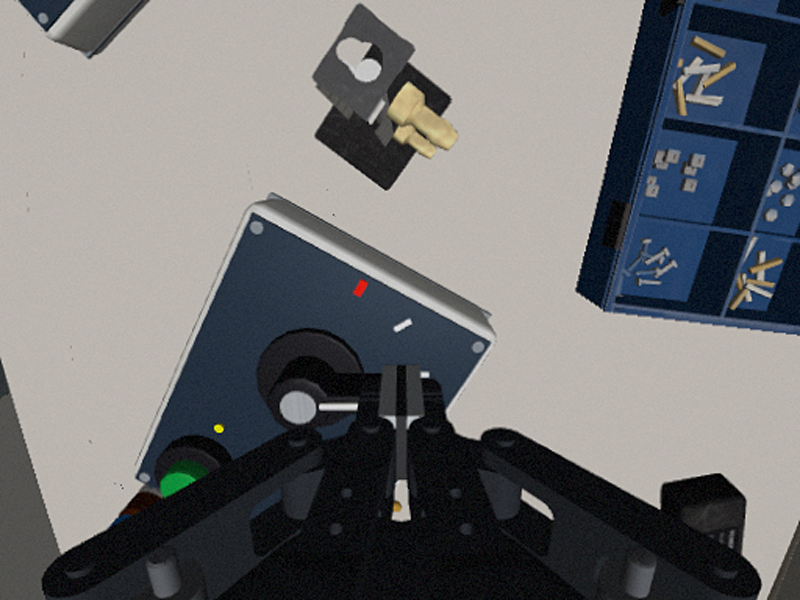

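View pics/s2.png

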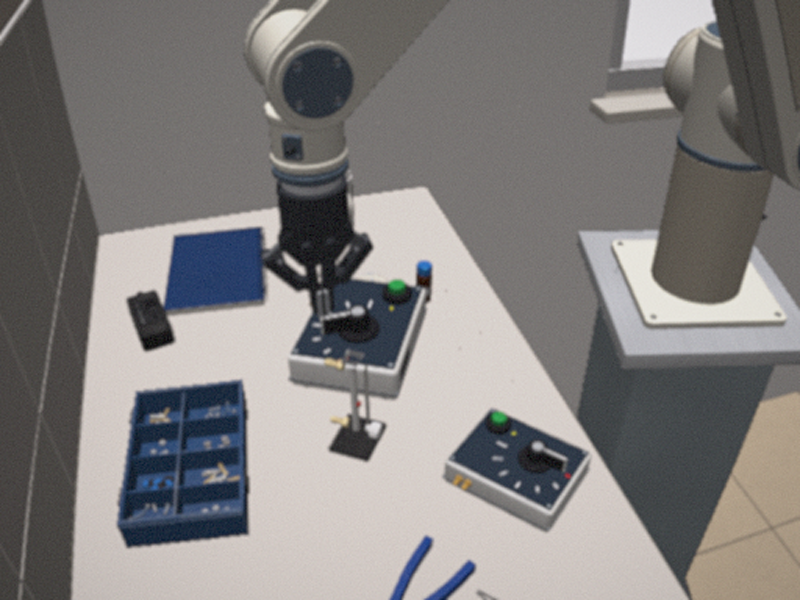

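The wrist view shows the shut fingertips at (400,370) beside the pointer's anticlockwise side, with the pointer hidden behind them. The red mark (360,288) and first white mark (402,325) are free. The side view shows the gripper over the dial's back edge with clear space to the flow meter. I'll compute the descent with extra gap.

Run:
```python
from h import *
s=arm.sense();P,R=tgt(60,.030,r=.041);print(P,row(P,R,s))
d=R.T@(s["tool_pos"]-np.r_[AX,.057]);print("now radial,tang",d)
# base pose after descent = P,R ; rows relative to it for the push
class S(dict):pass
b={"tool_pos":P,"tcp_rot":cv2.Rodrigues(R)[0].ravel()}
for ph,d in[(60,.016),(70,.016),(80,.016),(85,.016),(90,.016),(100,.016),(110,.016),(115,.016),(120,.016),(130,.016),(138,.016),(142,.016),(146,.016)]:
    print(ph,row(*tgt(ph,d,r=.041),b).tolist())
```

```text
[0.53396787 0.21227395 0.092     ] [-8.10e+00 -7.70e+00  4.28e+01 -0.00e+00 -2.00e-03 -4.00e-03]
now radial,tang [ 0.04896375 -0.0222214  -0.07780835]
60 [0.0, 14.0, -0.0, 0.0, 0.0, 0.0]
70 [2.2, 21.4, -0.0, -0.0, -0.0, 0.175]
80 [3.0, 29.0, -0.0, -0.0, 0.0, 0.349]
85 [2.9, 32.8, -0.0, -0.0, 0.0, 0.436]
90 [2.5, 36.6, -0.0, -0.0, 0.0, 0.524]
100 [0.7, 44.1, -0.0, -0.0, 0.0, 0.698]
110 [-2.4, 51.1, -0.0, -0.0, 0.0, 0.873]
115 [-4.4, 54.4, -0.0, -0.0, 0.0, 0.96]
120 [-6.6, 57.5, -0.0, -0.0, 0.0, 1.047]
130 [-11.9, 63.1, -0.0, -0.0, 0.0, 1.222]
138 [-16.8, 66.8, -0.0, -0.0, 0.0, 1.361]
142 [-19.4, 68.4, -0.0, -0.0, 0.0, 1.431]
146 [-22.2, 69.8, -0.0, -0.0, 0.0, 1.501]
```

Descend, then first contact and first click (to about 80°).

```bash
python3 -m jog '[-8,-8,0,0,0,0,-8,-8,20,0,0,0,-8,-8,35,0,0,0,-8,-8,43,0,0,0,-8,-8,43,0,0,0,-8,-8,43,0,0,0]'
python3 - <<'E'
from h import *
s=arm.sense();print(s["tool_pos"],s["contact_force"],s["time_s"])
P,R=tgt(60,.030,r=.041);print(row(P,R,s))
b=imaging.camera("wrist");cv2.imwrite("pics/w3.png",cv2.resize(b[120:330,100:400,::-1],(800,560),interpolation=cv2.INTER_CUBIC))
E
```

```text
time_s: 2.12
tool_pos: [0.5334, 0.2126, 0.0907]
tcp_rot: [-3.111, -0.438, -0.001]
contact_force: [-0.1, -0.3, -0.1]
grip_width: -0.0
[0.53340943 0.21261639 0.09069358] [-0.10590773 -0.29686667 -0.13284476] 2.125
[ 4.0e-01  5.0e-01 -1.3e+00 -0.0e+00 -1.0e-03 -4.0e-03]
```

View pics/w3.png

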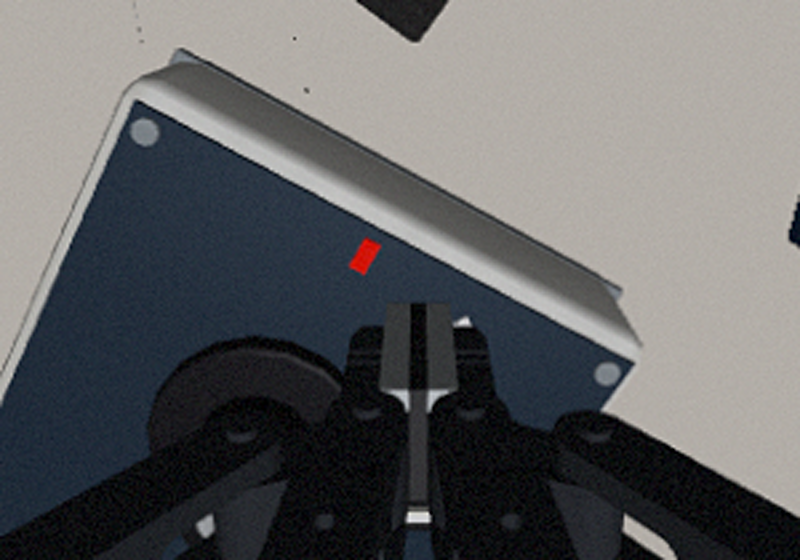

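The crop shows the closed tips down on the panel's back-left part, clear of the skirt (250,370) and the red mark (365,257), with no contact force. Now the first click, from step 2 towards 3.

```bash
python3 -m jog '[0,6,-1,0,0,0,0,11,-1,0,0,0,1,15,-1,0,0,0,1,18,-1,0,0,0.09,2,22,-1,0,0,0.17,3,26,-1,0,0,0.26,3,29,-1,0,0,0.35,3,31,-1,0,0,0.40,3,31,-1,0,0,0.40]'
python3 - <<'E'
from h import *
s=arm.sense();print(s["contact_force"],s["wrist_torque"])
a=imaging.camera("side");print(proj("side",[.503,.172,.088]))
cv2.imwrite("pics/s4.png",cv2.resize(a[160:270,170:310,::-1],(764,600),interpolation=cv2.INTER_CUBIC))
E
```

```text
time_s: 3.3
tool_pos: [0.5447, 0.1832, 0.0913]
tcp_rot: [3.136, -0.188, 0.0]
contact_force: [-0.2, 0.0, -0.7]
grip_width: 0.0003
[-0.2224454   0.01850764 -0.67576098] [-0.01906706  0.04794108  0.00585182]
[228.85098695 198.2542086 ]
```

View pics/s4.png

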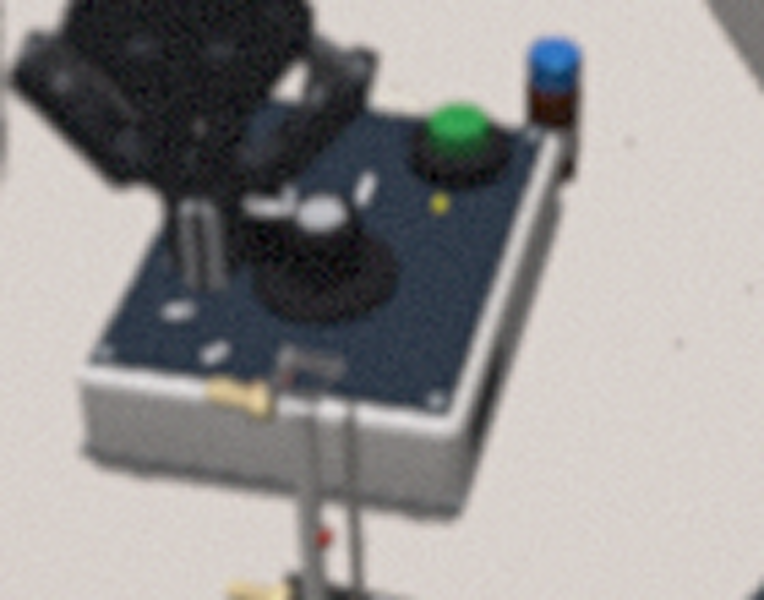

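The side crop shows the white pointer line running from the cap (320,213) left to (245,207). Earlier it sloped downwards, so it has clicked into step 3 and the contact force is now about zero. On to step 4.

Run:
```python
from h import *
s=arm.sense();
for ph in(85,90,95,100,105,110,114,120,125,130,135,140,143,146):print(ph,row(*tgt(ph,.016,r=.041),s).tolist())
```

```text
85 [1.5, 1.6, -0.7, -0.0, -0.0, 0.033]
90 [2.6, 5.2, -0.7, -0.0, -0.0, 0.121]
95 [3.4, 9.0, -0.7, -0.0, -0.0, 0.208]
100 [3.9, 12.8, -0.7, -0.0, -0.0, 0.295]
105 [4.0, 16.7, -0.7, -0.0, -0.0, 0.382]
110 [3.8, 20.5, -0.7, -0.0, -0.0, 0.47]
114 [3.4, 23.5, -0.7, -0.0, -0.0, 0.54]
120 [2.4, 28.0, -0.7, -0.0, -0.0, 0.644]
125 [1.2, 31.7, -0.7, -0.0, -0.0, 0.732]
130 [-0.3, 35.2, -0.7, -0.0, -0.0, 0.819]
135 [-2.1, 38.6, -0.7, -0.0, -0.0, 0.906]
140 [-4.2, 41.8, -0.7, -0.0, -0.0, 0.993]
143 [-5.6, 43.7, -0.7, -0.0, -0.0, 1.046]
146 [-7.1, 45.4, -0.7, -0.0, -0.0, 1.098]
```

```bash
python3 -m jog '[2,2,-1,0,0,0.03,2.5,5,-1,0,0,0.12,3.5,9,-1,0,0,0.21,4,13,-1,0,0,0.3,4,16.5,-1,0,0,0.38,4,20.5,-1,0,0,0.47,3.5,22,-1,0,0,0.5,3.5,22,-1,0,0,0.5]'
python3 - <<'E'
from h import *
s=arm.sense();print(s["contact_force"])
for ph in(115,120,125,130,135,138,140,142,144,146):print(ph,row(*tgt(ph,.016,r=.041),s).tolist())
a=imaging.camera("side")
cv2.imwrite("pics/s5.png",cv2.resize(a[160:270,170:310,::-1],(764,600),interpolation=cv2.INTER_CUBIC))
E
```

```text
time_s: 4.35
tool_pos: [0.5454, 0.1612, 0.0924]
tcp_rot: [-2.992, 0.957, -0.0]
contact_force: [-0.6, -0.1, 0.1]
grip_width: -0.0003
[-0.55894159 -0.14230241  0.05104979]
115 [1.0, 2.2, 0.4, -0.0, -0.0, 0.057]
120 [2.1, 5.9, 0.4, -0.0, -0.0, 0.144]
125 [2.8, 9.7, 0.4, -0.0, -0.0, 0.231]
130 [3.1, 13.5, 0.4, -0.0, -0.0, 0.319]
135 [3.2, 17.3, 0.4, -0.0, 0.0, 0.406]
138 [3.0, 19.6, 0.4, -0.0, 0.0, 0.458]
140 [2.9, 21.2, 0.4, -0.0, 0.0, 0.493]
142 [2.7, 22.7, 0.4, -0.0, 0.0, 0.528]
144 [2.4, 24.2, 0.4, -0.0, 0.0, 0.563]
146 [2.1, 25.7, 0.4, -0.0, 0.0, 0.598]
```

View pics/s5.png

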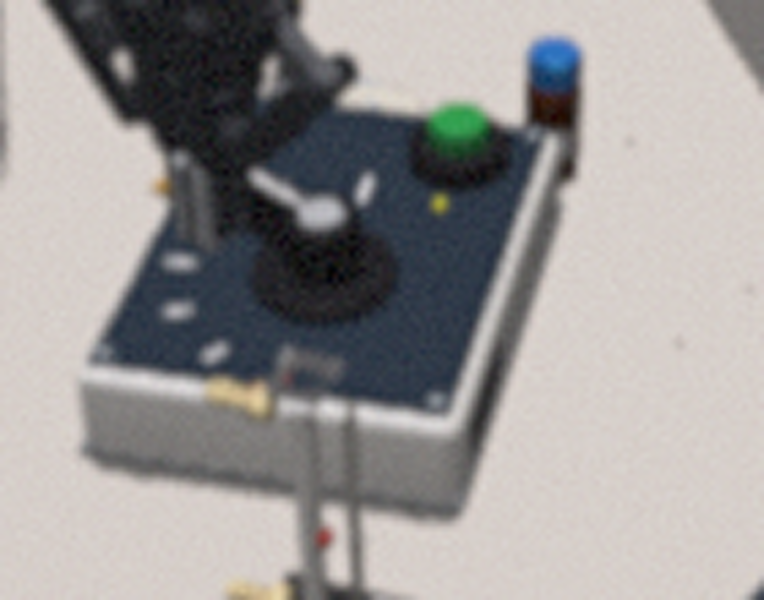

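The pointer now runs up-left from (320,213) to (250,172). That is step 4, and the pump hasn't moved. Same increment again for step 5, and then I'll back off.

```bash
python3 -m jog '[1,2,0,0,0,0.06,2,6,0,0,0,0.14,3,10,0,0,0,0.23,3,13.5,0,0,0,0.32,3,17.5,0,0,0,0.41,3,20,0,0,0,0.46,3,22.5,0,0,0,0.52,3,22.5,0,0,0,0.52,3,15,0,0,0,0.52,3,8,0,0,0,0.52,3,8,-20,0,0,0.52,3,8,-60,0,0,0.52,3,8,-90,0,0,0.52,3,8,-90,0,0,0.52]'
python3 - <<'E'
from h import *
s=arm.sense();print(s["contact_force"])
bt=np.array([.454,.102,.18]);print(row(bt,tgt(60,0)[1],s),row(bt,cv2.Rodrigues(np.array(s["tcp_rot"]))[0],s))
a=imaging.camera("side");b=imaging.camera("wrist")
im=np.hstack([cv2.resize(a[160:270,170:310,::-1],(400,314)),cv2.resize(b[:,:,::-1],(400,300))[:300] if 0 else cv2.resize(b[:,:,::-1],(400,314))])
cv2.imwrite("pics/c6.png",im)
E
```

```text
time_s: 6.15
tool_pos: [0.5451, 0.1539, 0.1848]
tcp_rot: [-2.642, 1.692, -0.006]
contact_force: [-0.0, 0.5, 0.4]
grip_width: 0.0002
[-0.02863486  0.5195854   0.37473133]
[ 9.100e+00  1.045e+02  4.300e+00 -4.000e-03 -4.000e-03 -1.423e+00] [  9.1 104.5   4.3   0.    0.    0. ]
```

View pics/c6.png

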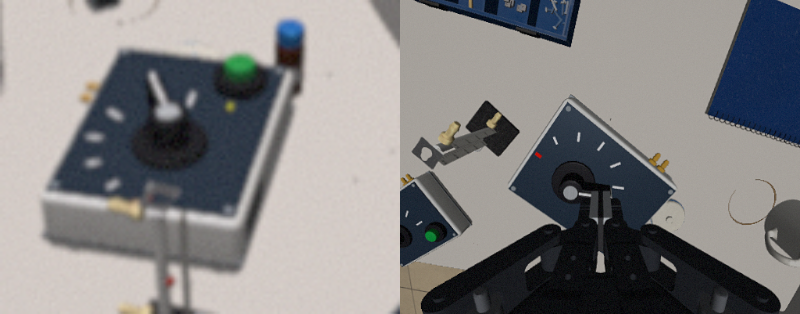

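Left: the pointer stands at (152,72) from the cap (168,110). Right: it lies towards mark 5 at (618,187), counting from red (538,155). So it is at step 5, and the finger is off. Next, over to the button.

```bash
python3 -m jog '[4,35,0,0,0,0,9,75,0,0,0,0,9,104,10,0,0,0,9,104,40,0,0,0,9,104,60,0,0,0,9,104,70,0,0,0,9,104,70,0,0,0]'
python3 - <<'E'
from h import *
s=arm.sense();print(s["contact_force"],s["tool_pos"])
R=cv2.Rodrigues(np.array(s["tcp_rot"]))[0];print(row(np.array([.4535,.1025,.1]),R,s),s["tool_pos"]+R@[0,0,.022])
a=imaging.camera("side");b=imaging.camera("scene")
for n in("side","scene"):print(n,proj(n,[.4535,.1025,.075]))
im=np.hstack([cv2.resize(a[150:250,210:310,::-1],(400,400)),cv2.resize(b[140:240,220:320,::-1],(400,400))])
cv2.imwrite("pics/c7.png",im)
E
```

```text
time_s: 7.12
tool_pos: [0.4517, 0.1014, 0.1113]
tcp_rot: [2.644, -1.694, -0.003]
contact_force: [-1.2, -0.1, 0.5]
grip_width: -0.0002
[-1.15061693 -0.11380691  0.50966193] [0.45171024 0.10135118 0.11127482]
[-0.3 -2.1 11.3  0.   0.   0. ] [0.45165333 0.10134046 0.0892749 ]
side [254.29477711 182.46715115]
scene [277.29869499 200.8862742 ]
```

View pics/c7.png

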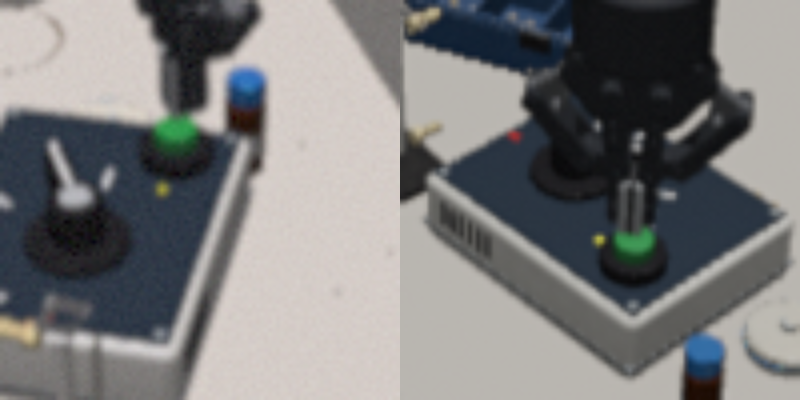

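Side view: tip (182,108) above the button (176,130). Scene view: tip (630,225) against the button (634,240). Centred within about 2 mm. Descending gently.

```bash
python3 -m jog '[0,-2,4,0,0,0,0,-2,8,0,0,0,0,-2,8,0,0,0]'; python3 -m jog '[0,0,2,0,0,0,0,0,2,0,0,0]';python3 -m jog '[0,0,2,0,0,0,0,0,2,0,0,0]'
```

```text
time_s: 7.6
tool_pos: [0.4541, 0.1022, 0.1042]
tcp_rot: [2.645, -1.695, -0.0]
contact_force: [1.2, 0.4, 0.6]
grip_width: -0.0
time_s: 7.85
tool_pos: [0.4542, 0.1022, 0.1022]
tcp_rot: [2.645, -1.695, -0.0]
contact_force: [0.1, -0.4, 0.0]
grip_width: 0.0003
time_s: 8.1
tool_pos: [0.4544, 0.1023, 0.1003]
tcp_rot: [-2.645, 1.695, -0.0]
contact_force: [0.6, 1.0, 1.3]
grip_width: -0.0004
```

```bash
for i in 1 2 3; do python3 -m jog '[0,0,2,0,0,0,0,0,2,0,0,0]' | grep -E "tool_pos|force"; done
```

```text
tool_pos: [0.4544, 0.1023, 0.0983]
contact_force: [0.2, 0.7, 2.5]
tool_pos: [0.4544, 0.1023, 0.0963]
contact_force: [1.2, 0.3, 2.8]
tool_pos: [0.4544, 0.1023, 0.0948]
contact_force: [-1.9, -0.1, 11.5]
```

Force jumped from 3 to 11.5 N after about 6 mm of travel, so the button is bottomed. Hold briefly, then lift away.

```bash
python3 -m jog '[0,0,0.5,0,0,0,0,0,0.5,0,0,0]' | grep -E "tool_pos|force"; python3 -m jog '[0,0,-5,0,0,0,0,0,-15,0,0,0,0,0,-45,0,0,0,0,0,-90,0,0,0,0,0,-130,0,0,0,0,60,-150,0,0,0,0,110,-150,0,0,0,0,110,-150,0,0,0,0,110,-150,0,0,0]'
python3 - <<'E'
from h import *
s=arm.sense();print(s["contact_force"],s["tool_pos"],s["time_s"])
b=imaging.camera("wrist");a=imaging.camera("side")
im=np.hstack([cv2.resize(a[150:270,160:310,::-1],(400,320)),cv2.resize(b[:,:,::-1],(400,320))])
cv2.imwrite("pics/c8.png",im)
E
```

```text
tool_pos: [0.4544, 0.1023, 0.0947]
contact_force: [-3.8, -1.0, 17.5]
time_s: 10.22
tool_pos: [0.3549, 0.0564, 0.2443]
tcp_rot: [-2.644, 1.695, -0.002]
contact_force: [1.0, -0.5, -0.1]
grip_width: 0.0004
[ 0.99436677 -0.46487021 -0.08762301] [0.35494169 0.05637663 0.24433637] 10.225
```

View pics/c8.png

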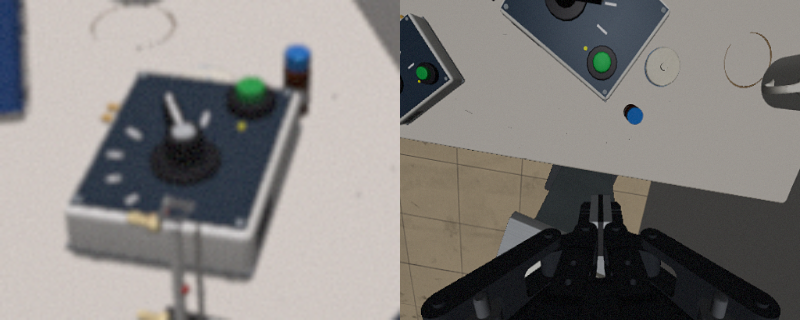

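Run:
```python
from h import *
c,s=np.cos(-.23),np.sin(-.23);R=np.array([[c,-s],[s,c]])
for ph in(120,150,180):
    f=np.radians(ph);e=R@[np.sin(f),np.cos(f)]
    p=proj("side",[*AX,.089]);q=proj("side",[*(AX+.045*e),.089]);print(ph,((q-p)*8/3).round(1))
print("observed",(168-183,95-130))
ticket.hand_in()
```

```text
120 [-42.6 -24.5]
150 [-15.3 -34.5]
180 [ 15.7 -35.6]
observed (-15, -35)
the job is handed in; nothing more can be done
```

The dial is set to step 5, the start button has been pressed and released, and the job is handed in at about 10 s, well under the 58 s limit.

- **Dial:** it started at step 2. I pushed the pointer's anticlockwise cheek with the shut fingertips, one click at a time (2→3→4→5), without gripping it or going past 5. In the last side image the pointer lies at (-15, -35) px from its axis. Step 5 predicts (-15.3, -34.5), and steps 4 and 6 are far off.
- **Button:** I pressed it about 6 mm, until the force rose from about 3 N to 11.5 N and then 17.5 N at the stop. I held it briefly and then lifted off. The last image shows it standing up.
- **At the end:** the arm was clear, with contact force near zero. The pump, vial, cassette and flow meter appeared where they were before.

The first pump pose fit had corner residuals of about 5 mm. I relied on the mark circle and hub for the dial axis instead, and those agreed to about 2 mm. No check failed after that.

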